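# Stack the L plates crosswise on the riser

### The arm

A 6-joint arm with a two-finger parallel gripper is mounted at the origin on the work surface. World frame = base frame: x ahead of the robot, y to its left, z up, the work surface at z = 0. Lengths are in mm, angles in rad, forces in N, time in s.
With the tool pointing down it reaches from about 325 to 850 mm from the base axis. Payload 15.5 kg.
Tool frame: the origin (TCP) lies at the very end of the fingers, on their centre line; the grasp point (between the pads) lies 19 mm behind it; z points along the fingers, y is the direction in which the jaws open and shut (so a half turn about z gives the same grasp; the last joint's range is limited). The gripper opens to 91 mm and grips with 3 to 60 N. Pads are 32 mm wide; open, the fingers measure 118 mm over their backs; the gripper's body (76 mm by 178 mm) begins 60 mm behind the grasp point.
Start: joints at [-0.096, 0.494, 1.345, -0, 1.302, -0.096], TCP at [625.001, 0.003, 213.915] pointing down, gripper open.
Joint ranges: [-2.91, 2.91], [-0.82, 2.16], [0.22, 2.67], [-1.22, 4.37], [0.12, 2.79], [-3.08, 3.08]. Speed limits (rad/s): [1.89, 1.89, 2.57, 3.01, 3.01, 3.01].

### API

Orientations are given as a rotation vector (axis times angle).
In Python, from station import * gives the robot as it stands. The module is installed in compiled form; this text tells all that it offers.
- The arm moves only by the shell command python3 -m pendant 'ROWS' [FORCE]. ROWS is JSON, a list of rows, each a list of 7 numbers: the closure, from -1 (fully open) to 1 (shut), then the shift along the tool's x, y, z in m, then the turn, a rotation vector about the tool's x, y, z in degrees. A call has 1 to 5 rows; each row is the pose to reach, as a shift and turn from the pose commanded when the call began, along the tool's axes at that moment; what a row does not reach only later rows make up. A row lasts 1/8 s, in which the tool goes at most 62.5 mm and 10.7 degrees, less where a joint would pass 70% of its speed; a pose out of reach is approached as far as the arm can. A call with a gripper value outside its range is refused whole. The fingers move at their own pace and stop on an object; FORCE is the grip in N (left out, the last holds). Time passes only in rows, so rows that repeat a pose let the fingers close. It gives the time, the measured TCP pose, the force and the opening at its end, in the units of the state.
- get_state(): the state, without advancing time (a new reading comes with each control period).
- get_image(name): name is "scene" or "side" or "wrist"; returns the picture (480x640x3 uint8, red, green, blue); there is no depth.
- get_calibration(name): a dict with "mtx" (3x3 intrinsics, pixels), "R" (3x3) and "t" (3): a world point X has camera coordinates R X + t. Camera axes: x right, y down, z forward; pixel columns grow to the right and rows downward; lengths in mm; the calibration is good to about 2 mm. The wrist camera is an equidistant fisheye: a pixel r from the principal point sees the ray r / f radians off the axis. A picture is of the moment at which its call begins: read the wrist's pose just before it. get_calibration takes no time and is no camera call; for the wrist camera it gives the pose at the moment of the call.
- finish_job(): hands the job in, once; it reports no verdict.
Trained networks look in the newest picture that a camera, given by its name, has taken for a name from the list of things; names that differ only in an ending like _2 or _b are one class to them, and where a whole thing is asked for, a point or a joint stands for the part that bears it (a point fixed in the world has none). Each returns a list of dicts, best first, with "score" (0 to 1); they miss things now and then, are a little off and sometimes report something else, mostly with a low value. They report only what shows in the picture. A call takes as long as a camera call. They do not tell look-alikes from the thing itself.
- masks_of(camera, query): "pixels" (480x640 bool, what is visible of it) and "xy" ([column, row] in pixels, amid what is visible of it).
- tip_of(camera, query): "xy" ([column, row] in pixels: a listed point, or the origin of a listed thing).
The state is a dict: "t": time; "q": joint angles; "joint_velocities": joint speeds; "tau": joint torques, N m; "position": TCP position; "tool_rot": TCP orientation; "ft_force": force on the tool from outside, world axes, zero at the start; "torque": the same for the moment, N m; "grip_width": finger opening in mm.
Only numpy, scipy, OpenCV 4.12 (cv2) and the standard library are available. Lean on these libraries where they do the work, as an engineer would, in place of code of your own. Each camera call takes 0.05 s, during which the arm holds its last target.

### The job

Stack the two loose big L-shaped plates flat on the matching L plate that already lies on the wooden riser block, in either order, with the elbows in alternating directions so the pile stays balanced: the middle plate turned half round so that its elbow is over the open corner of the bottom plate and the two make one square outline, the top plate facing the same way as the bottom one and straight above it. Leave the bottom plate where it lies, and let the pile stand by itself.

Things in the scene. Friction and masses are not known exactly. Their poses are not given: they have to be found in the camera images.
- riser: Plywood riser block, 90 x 90 mm and 30 mm high, fixed to the steel table top; origin at the centre of its underside, on the table, z up.
- plate_base_elbow (a point): Bottom plate: flat aluminium L like plates a and b (100 mm square outline less a 56 mm square at one corner, 16 mm thick), lying loose and flat on the riser, roughly centred, underside 30 mm above the table. Point: centre of the 44 mm elbow square, half-way up; the legs run from it along the plate's own +x and +y to 78 mm, outer edges 22 mm behind it, z up; outline centre at (+28, +28).
- plate_a_elbow (a point): Flat aluminium L plate, legs 100 mm long outside, 44 mm wide, 16 mm thick, 3 dark bolt-hole marks, 0.3 kg, loose and flat on the table. Point: centre of the 44 mm elbow square, half-way up; the legs run from it along the plate's own +x and +y to 78 mm, outer edges 22 mm behind it, z up; mass centre at (+18, +18). Not the smaller 62 mm L, the T or the straight bar lying about.
- plate_b_elbow (a point): Twin of plate a: flat aluminium L plate, legs 100 mm long outside, 44 mm wide, 16 mm thick, 3 dark bolt-hole marks, 0.3 kg, loose and flat on the table. Point: centre of the 44 mm elbow square, half-way up; the legs run from it along the plate's own +x and +y to 78 mm, outer edges 22 mm behind it, z up; mass centre at (+18, +18).
Things that resemble listed ones, but are neither listed nor needed, are in the scene too. Leave any turquoise look-alike of the part that bears plate_a_elbow alone.

How it is judged (in metres and radians):
At the end, for the whole second after the job is handed in: Middle plate turned half round on the bottom one (elbow point 56 mm along both its axes, +-25 mm), top plate as the bottom one (elbow points within 25 mm seen from above), all parallel within 0.2 rad, 16 and 32 mm up +-6 mm, level within 0.1 rad, at rest; bottom plate moved under 25 mm (((x of plate_a_elbow in the frame of plate_base_elbow between 0.031 and 0.081 m and x of plate_base_elbow in the frame of plate_a_elbow above 0.02 m and x of plate_a_elbow in the frame of plate_b_elbow above 0.02 m and y of plate_a_elbow in the frame of plate_base_elbow between 0.031 and 0.081 m and y of plate_base_elbow in the frame of plate_a_elbow above 0.02 m and y of plate_a_elbow in the frame of plate_b_elbow above 0.02 m and z of plate_a_elbow in the frame of plate_base_elbow between 0.01 and 0.022 m and z of plate_b_elbow in the frame of plate_base_elbow between 0.026 and 0.038 m and horizontal distance between plate_b_elbow and plate_base_elbow below 0.025 m and angle between the x axis of each of plate_a_elbow, plate_b_elbow and the x axis of plate_base_elbow, either way round below 0.2 rad) or (x of plate_b_elbow in the frame of plate_base_elbow between 0.031 and 0.081 m and x of plate_base_elbow in the frame of plate_b_elbow above 0.02 m and x of plate_b_elbow in the frame of plate_a_elbow above 0.02 m and y of plate_b_elbow in the frame of plate_base_elbow between 0.031 and 0.081 m and y of plate_base_elbow in the frame of plate_b_elbow above 0.02 m and y of plate_b_elbow in the frame of plate_a_elbow above 0.02 m and z of plate_b_elbow in the frame of plate_base_elbow between 0.01 and 0.022 m and z of plate_a_elbow in the frame of plate_base_elbow between 0.026 and 0.038 m and horizontal distance between plate_a_elbow and plate_base_elbow below 0.025 m and angle between the x axis of each of plate_b_elbow, plate_a_elbow and the x axis of plate_base_elbow, either way round below 0.2 rad)) and distance of plate_base_elbow from where it was at the start of the episode below 0.025 m and angle between each of plate_base_elbow, plate_a_elbow, plate_b_elbow's own z axis and vertical below 0.1 rad and linear speed of each of plate_base, plate_a, plate_b below 0.02 m/s); the robot touches nothing.
It also fails if it takes over 58 s, if anything falls off the work surface, if the arm or the gripper's body presses on something with over 40 N, if the wrist force passes 120 N, or if a joint passes its speed limit or range.

## Working session

There is one attempt and no reset: what is moved stays moved. The work goes in short steps, Python scripts to look and compute and a shell command to move; the robot and the scene stay as the last step left them, time stands still between calls to the robot, and variables do not carry over. Pictures are saved under pics/ and viewed, and the job is handed in when it is done.

```bash
mkdir -p pics; python3 - <<'E'
from station import *
import cv2
s=get_state(); print(s)
for c in ["scene","side","wrist"]:
    im=get_image(c); cv2.imwrite(f"pics/{c}0.png",im[:,:,::-1])
    print(c,get_calibration(c))
    for q in ["plate_a_elbow","plate_base_elbow","riser"]:
        print(q,[(round(d["score"],2),[round(float(v)) for v in d["xy"]]) for d in tip_of(c,q)])
print(get_state()["t"])
E
```

```text
{'t': 0.0, 'q': array([-9.55090490e-02,  4.94171616e-01,  1.34614031e+00,  3.33953631e-06,
        1.30251598e+00, -9.54875494e-02]), 'joint_velocities': array([-0.00108487,  0.00088452, -0.00068741,  0.00050835, -0.00093643,
       -0.00217185]), 'tau': array([-1.07322368e-03, -8.78814626e+01, -3.81857479e+01,  7.05250050e-02,
        5.33505273e-02, -1.50444166e-04]), 'position': array([6.24608810e+02, 3.61621333e-02, 2.13342358e+02]), 'tool_rot': array([-2.22079100e+00, -2.22074129e+00,  1.23066752e-03]), 'ft_force': array([-0.33867279,  0.38664672,  0.21582848]), 'torque': array([-0.00966891, -0.05292064,  0.03006692]), 'grip_width': 90.99788097025127}
scene {'mtx': array([[549.70412673,   0.        , 316.99162976],
       [  0.        , 549.70412673, 236.33180659],
       [  0.        ,   0.        ,   1.        ]]), 'R': array([[-0.49493058,  0.86887493,  0.01000407],
       [ 0.60105747,  0.35064473, -0.71817699],
       [-0.62751386, -0.34943473, -0.69578856]]), 't': array([ 222.90576364, -225.36431107, 1282.23942633])}
plate_a_elbow [(0.81, [280, 298]), (0.68, [314, 236])]
p
[... 395 characters left out ...]
442.04457832, 155.53483367, 775.42738183])}
plate_a_elbow [(0.84, [355, 265]), (0.76, [437, 212]), (0.7, [260, 256])]
plate_base_elbow [(0.9, [247, 348])]
riser [(0.88, [223, 379])]
wrist {'mtx': array([[371.64829954,   0.        , 317.40657703],
       [  0.        , 371.64829954, 240.26943781],
       [  0.        ,   0.        ,   1.        ]]), 'R': array([[ 9.99999853e-01, -1.80428322e-04, -5.12263464e-04],
       [-2.75228517e-05, -9.58827743e-01,  2.83988305e-01],
       [-5.42411954e-04, -2.83988249e-01, -9.58827607e-01]]), 't': array([-624.59182693,  -31.79835112,  391.84129259])}
plate_a_elbow [(0.79, [259, 216]), (0.75, [129, 246])]
plate_base_elbow [(0.63, [186, 6])]
riser []
0.6
```

View pics/scene0.png

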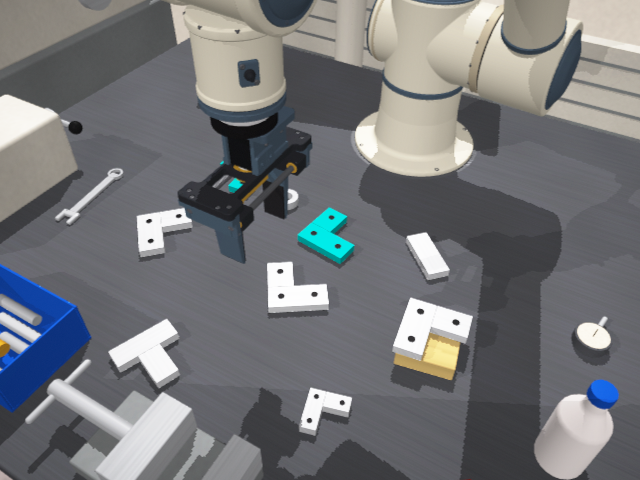

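View pics/side0.png

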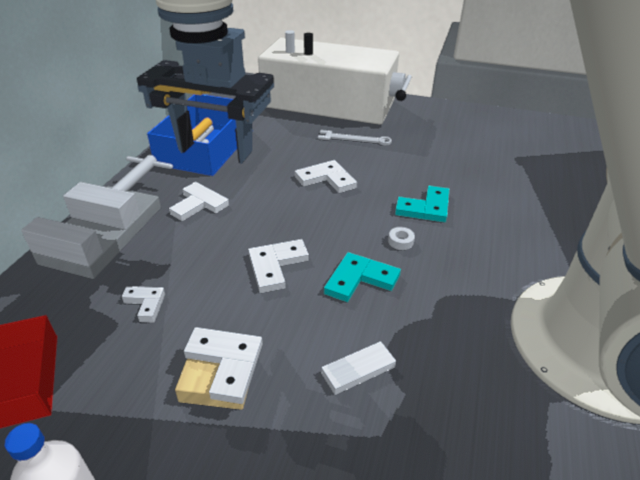

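View pics/wrist0.png

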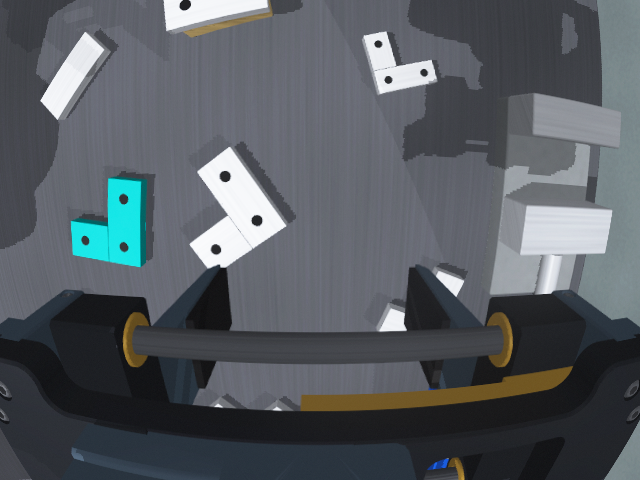

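```bash
cat > h.py <<'E'
from station import *
import numpy as np, cv2
from scipy.optimize import minimize
def pix(c,X):
    X=np.atleast_2d(X).astype(float); Y=X@c["R"].T+c["t"]; m=c["mtx"]
    return np.stack([m[0,0]*Y[:,0]/Y[:,2]+m[0,2],m[1,1]*Y[:,1]/Y[:,2]+m[1,2]],1)
def ray(c,uv,z):
    m=c["mtx"]; d=np.array([(uv[0]-m[0,2])/m[0,0],(uv[1]-m[1,2])/m[1,1],1.])@c["R"]
    o=-c["R"].T@c["t"]; return o+d*(z-o[2])/d[2]
L0=np.array([[-22,-22],[78,-22],[78,22],[22,22],[22,78],[-22,78]],float)
def poly(p,s=1.):
    c,sn=np.cos(p[2]),np.sin(p[2]); return (L0*s)@np.array([[c,sn],[-sn,c]])+p[:2]
def sil(c,p,z0,z1,s=1.):
    P=poly(p,s); im=np.zeros((480,640),np.uint8)
    f=lambda q: cv2.fillPoly(im,[np.round(q*16).astype(np.int32)],255,cv2.LINE_AA,4)
    B=pix(c,np.c_[P,np.full(6,z0)]);T=pix(c,np.c_[P,np.full(6,z1)])
    f(B);f(T)
    for i in range(6):
        j=(i+1)%6; f(np.array([B[i],B[j],T[j],T[i]]))
    return im/255.
def fit(cm,xy,z0,z1,s=1.):
    # cm: list of (cal, mask)
    ms=[cv2.GaussianBlur(m.astype(float),(0,0),1.5) for _,m in cm]
    def cost(p):
        return sum(np.abs(cv2.GaussianBlur(sil(c,p,z0,z1,s),(0,0),1.5)-m).sum()/m.sum() for (c,_),m in zip(cm,ms))
    best=None
    for th in np.arange(0,2*np.pi,np.pi/6):
        d=25*np.array([np.cos(th)-np.sin(th),np.sin(th)+np.cos(th)])*s
        r=minimize(cost,[xy[0]-d[0]*.7,xy[1]-d[1]*.7,th],method="Nelder-Mead",options=dict(initial_simplex=np.array([xy[0]-.7*d[0],xy[1]-.7*d[1],th])+np.array([[0,0,0],[12,0,0],[0,12,0],[0,0,.25]]),xatol=.05,fatol=1e-4,maxiter=150))
        if best is None or r.fun<best.fun: best=r
    return best
E
python3 - <<'E'
from h import *
for c in ["scene","side"]:
    im=get_image(c); cal=get_calibration(c)
    for q in ["plate_a_elbow","plate_base_elbow"]:
        for i,d in enumerate(masks_of(c,q)):
            m=d["pixels"]; np.save(f"m_{c}_{q[6:7]+q[7:8]}_{i}.npy",m)
            col=im[m].mean(0).astype(int)
            print(c,q,round(d["score"],2),np.round(d["xy"]),m.sum(),col,np.round(ray(cal,d["xy"],14 if 'a_e' in q else 44)))
E
```

```text
scene plate_a_elbow 0.88 [327. 238.] 1669 [  4 205 202] [400.  -7.  14.]
scene plate_a_elbow 0.74 [289. 292.] 2101 [232 232 233] [547.   1.  14.]
scene plate_base_elbow 0.9 [423. 328.] 2672 [232 231 232] [526. 229.  44.]
side plate_a_elbow 0.73 [428. 206.] 1252 [  4 166 168] [ 305. -245.   14.]
side plate_a_elbow 0.62 [355. 276.] 2087 [  5 167 169] [392.  -6.  14.]
side plate_a_elbow 0.6 [276. 262.] 1948 [195 200 207] [532.   5.  14.]
side plate_base_elbow 0.65 [230. 358.] 3583 [200 205 211] [507. 235.  44.]
```

```bash
cat >> h.py <<'E'
def white(im,uv,thr=140):
    hsv=cv2.cvtColor(im,cv2.COLOR_RGB2HSV)
    b=((hsv[...,2]>thr)&(hsv[...,1]<60)).astype(np.uint8)
    n,l=cv2.connectedComponents(b,connectivity=4)
    k=l[int(uv[1]),int(uv[0])]
    m=(l==k).astype(np.uint8)
    return cv2.morphologyEx(m,cv2.MORPH_CLOSE,np.ones((7,7)))>0 if k else None
E
python3 - <<'E'
from h import *
ims={c:cv2.imread(f"pics/{c}0.png")[:,:,::-1].copy() for c in ["scene","side"]}
cal={c:get_calibration(c) for c in ims}
T={"P1":((275,275),(290,250),0,16,1),"P2":((150,240),(340,182),0,16,1),"base":((415,330),(205,345),30,46,1)}
vis={c:ims[c][:,:,::-1].copy() for c in ims}
for k,(a,b,z0,z1,s) in T.items():
    cm=[(cal["scene"],white(ims["scene"],a)),(cal["side"],white(ims["side"],b))]
    print(k,[m.sum() for _,m in cm])
    u=np.argwhere(cm[0][1]).mean(0)[::-1]
    xy=ray(cal["scene"],u,z1)[:2]
    for n,q in (("both",cm),("sc",cm[:1]),("si",cm[1:])):
        r=fit(q,xy,z0,z1,s); print(k,n,np.round(r.x,2),round(r.fun,3))
        if n=="both":
            for c in vis:
                for z in(z0,z1): cv2.polylines(vis[c],[np.round(pix(cal[c],np.c_[poly(r.x),np.full(6,z)])).astype(int)],True,(0,0,255) if z==z1 else (0,200,0))
cv2.imwrite("pics/fit_scene.png",cv2.resize(vis["scene"][180:400,100:500],None,fx=2,fy=2))
cv2.imwrite("pics/fit_side.png",cv2.resize(vis["side"][140:430,150:450],None,fx=2,fy=2))
E
```

```text
P1 [np.int64(2231), np.int64(1926)]
P1 both [562.31  -7.46   2.17] 0.144
P1 sc [562.06  -7.26   2.15] 0.056
P1 si [561.15  -8.02   2.16] 0.081Traceback (most recent call last):
  File "<stdin>", line 8, in <module>
AttributeError: 'NoneType' object has no attribute 'sum'
```

```bash
python3 - <<'E'
from h import *
ims={c:cv2.imread(f"pics/{c}0.png")[:,:,::-1].copy() for c in ["scene","side"]}
cal={c:get_calibration(c) for c in ims}
T={"P1":((275,275),(290,250),0,16,1),"P2":((145,232),(323,174),0,16,1),"base":((415,330),(205,355),30,46,1)}
vis={c:ims[c][:,:,::-1].copy() for c in ims}
for k,(a,b,z0,z1,s) in T.items():
    cm=[(cal["scene"],white(ims["scene"],a)),(cal["side"],white(ims["side"],b))]
    cm=[x for x in cm if x[1] is not None]
    print(k,[m.sum() for _,m in cm])
    u=np.argwhere(cm[0][1]).mean(0)[::-1]
    xy=ray(cal["scene"],u,z1)[:2]
    for n,q in (("both",cm),("sc",cm[:1]),("si",cm[1:])):
        if not q: continue
        r=fit(q,xy,z0,z1,s); print(k,n,np.round(r.x,2),round(r.fun,3))
        if n=="both":
            for c in vis:
                for z in(z0,z1): cv2.polylines(vis[c],[np.round(pix(cal[c],np.c_[poly(r.x),np.full(6,z)])).astype(int)],True,(0,0,255) if z==z1 else (0,200,0))
cv2.imwrite("pics/fit_scene.png",cv2.resize(vis["scene"][180:400,100:500],None,fx=2,fy=2))
cv2.imwrite("pics/fit_side.png",cv2.resize(vis["side"][140:430,150:450],None,fx=2,fy=2))
E
```

```text
P1 [np.int64(2231), np.int64(1926)]
P1 both [562.31  -7.46   2.17] 0.144
P1 sc [562.06  -7.26   2.15] 0.056
P1 si [561.15  -8.02   2.16] 0.081
P2 [np.int64(1640), np.int64(1102)]
P2 both [ 534.19 -324.46    0.83] 0.279
P2 sc [ 533.87 -324.74    0.82] 0.111
P2 si [ 530.51 -326.59    7.03] 0.163
base [np.int64(2839), np.int64(3694)]
base both [499.6  212.82   6.44] 0.105
base sc [4.9943e+02 2.1285e+02 1.5000e-01] 0.045
base si [5.0017e+02 2.1241e+02 1.4000e-01] 0.052
```

View pics/fit_scene.png

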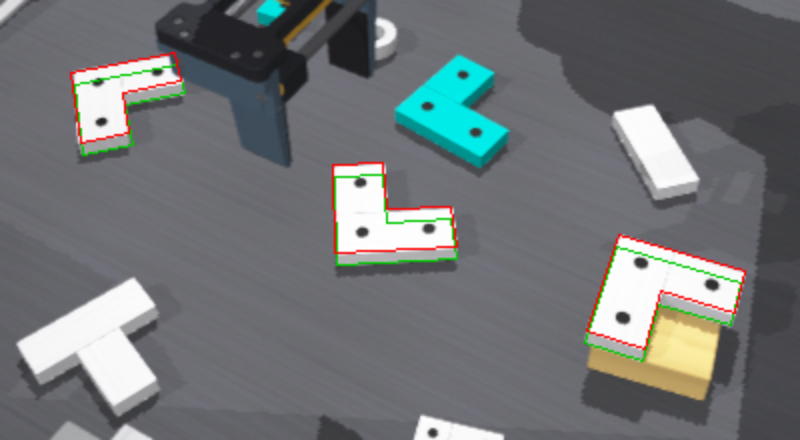

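View pics/fit_side.png

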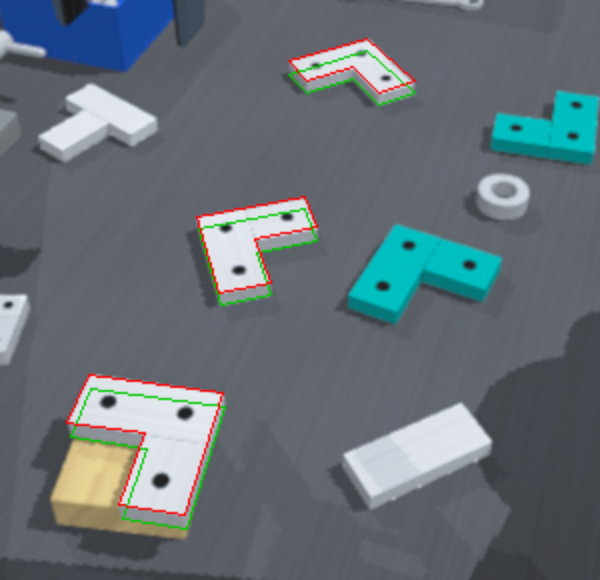

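Two big white Ls match: scene px (285,295) and (155,230). The 100 mm outline overlays both edges, each has 3 holes, and they look the same as the base plate. Rejected: the small L at (325,405), the T at (145,350), the bar at (427,255) and the turquoise Ls at (327,238) and (235,185). The enlarged overlays confirm this. P1 (285,295) will be the middle plate and P2 (155,230) the top.

```bash
cat >> h.py <<'E'
from scipy.spatial.transform import Rotation as Ro
def go(x,y,z,yaw):
    s=get_state(); R=Ro.from_rotvec(s["tool_rot"]).as_matrix()
    d=R.T@(np.array([x,y,z])-s["position"])
    c,sn=np.cos(yaw),np.sin(yaw); Rt=np.array([[sn,c,0],[-c,sn,0],[0,0,-1.]]).T
    Rt=np.stack([[-sn*-1,-c*1,0],[c,sn,0],[0,0,-1]],1)
    Rt[:,0]=np.cross(Rt[:,1],Rt[:,2])
    tv=Ro.from_matrix(R.T@Rt).as_rotvec(degrees=True)
    print("t",round(s["t"],2),"pos",np.round(s["position"],1),"shift mm",np.round(d,1),"turn",np.round(tv,1),"w",round(s["grip_width"],1),"F",np.round(s["ft_force"],1))
def gp(p,leg,a=46):
    c,s=np.cos(p[2]),np.sin(p[2]); v=(a,0) if leg=="x" else (0,a)
    return p[0]+c*v[0]-s*v[1],p[1]+s*v[0]+c*v[1]
P1=(562.3,-7.5,2.16);P2=(533,-325,.81);B=(499.7,212.7,.15)
M=(546.7,276.4,.15+np.pi)
E
python3 - <<'E'
from h import *
for p in (P1,P2,M,B): print(np.round(gp(p,"y"),1))
c=get_calibration("scene"); print(ray(c,(350,245),16),ray(c,(300,238),16))
go(*gp(P1,"y"),80,P1[2]-np.pi)
E
```

```text
[524.1 -33.1]
[ 499.7 -293.3]
[553.6 230.9]
[492.8 258.2]
[397.5376288   39.37150713  16.        ] [427.94067153 -49.24377239  16.        ]
t 0.9 pos [625.   -0.  213.9] shift mm [ -33.1 -101.   133.9] turn [ 0.  -0.  56.2] w 91.1 F [-0.6 -0.3  0.5]
```

Clearance to the turquoise L is about 45 mm. Moving above P1's y leg now.

```bash
python3 -m pendant '[[-0.5,-0.0066,-0.0202,0.027,0,0,10.6],[-0.5,-0.0132,-0.0404,0.054,0,0,21.2],[-0.5,-0.02,-0.06,0.08,0,0,31.8],[-0.5,-0.0266,-0.081,0.107,0,0,42.4],[-0.5,-0.0331,-0.101,0.134,0,0,52.5]]' 60 && python3 -c "
from h import *
go(*gp(P1,'y'),4,P1[2]-np.pi)"
```

```text
t: 1.52
position: [523.4, -33.3, 79.3]
tool_rot: [2.978, 1.001, 0.001]
ft_force: [1.3, -0.4, -0.1]
grip_width: 68.6
t 1.52 pos [523.4 -33.3  79.3] shift mm [ 0.6  0.2 75.3] turn [ 0.  -0.   3.4] w 68.6 F [ 1.3 -0.4 -0.1]
```

```bash
python3 -m pendant '[[-0.5,0,0,0.03,0,0,3.5],[-0.5,0,0,0.055,0,0,3.5],[-0.5,0,0,0.07,0,0,3.5],[-0.5,0,0,0.0755,0,0,3.5],[-0.5,0,0,0.0755,0,0,3.5]]' 60 && python3 -c "
from h import *
cv2.imwrite('pics/w1.png',get_image('wrist')[:,:,::-1]);cv2.imwrite('pics/s1.png',get_image('side')[150:350,150:450,::-1].repeat(2,0).repeat(2,1))
go(*gp(P1,'y'),4,P1[2]-np.pi)"
```

```text
t: 2.15
position: [524.2, -33.1, 4.6]
tool_rot: [3.004, 0.919, 0.0]
ft_force: [0.6, 0.0, -0.9]
grip_width: 68.2
t 2.25 pos [524.5 -33.1   5.1] shift mm [-0.3 -0.3  1.1] turn [ 0.  -0.   0.2] w 68.8 F [ 0.5  1.2 -0.3]
```

View pics/w1.png

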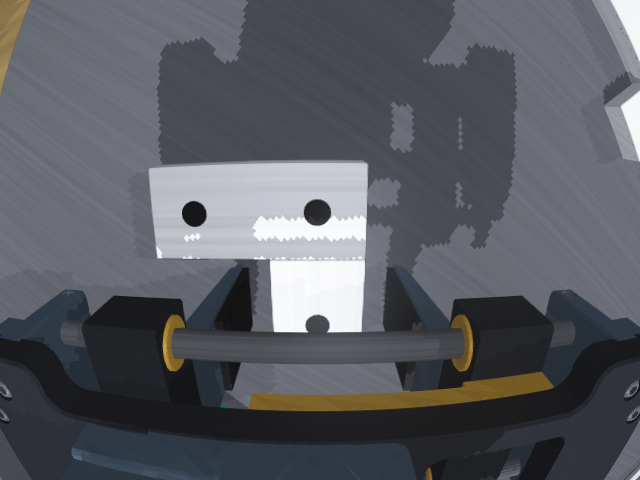

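The wrist view shows the leg centred between the fingers at (318,300), with the fingers clear of the cross leg's edge at row 258. Closing.

```bash
python3 -m pendant '[[0.6,0,0,0,0,0,0],[0.6,0,0,0,0,0,0],[0.6,0,0,0,0,0,0],[0.6,0,0,0,0,0,0],[0.6,0,0,0,0,0,0]]' 60; python3 -m pendant '[[0.6,0,0,-0.01,0,0,0],[0.6,0,0,-0.03,0,0,0],[0.6,0,0,-0.06,0,0,0],[0.6,0,0,-0.09,0,0,0],[0.6,0,0,-0.1,0,0,0]]'; python3 -c "
from h import *
cv2.imwrite('pics/w2.png',get_image('wrist')[:,:,::-1]);cv2.imwrite('pics/s2.png',get_image('side')[100:340,100:400,::-1].repeat(2,0).repeat(2,1))
go(*gp(M,'y'),100,M[2]-np.pi)"
```

```text
t: 2.88
position: [524.1, -33.1, 4.6]
tool_rot: [3.004, 0.919, 0.0]
ft_force: [-0.7, 0.8, 5.6]
grip_width: 43.4
t: 3.5
position: [524.6, -33.2, 106.1]
tool_rot: [3.003, 0.918, 0.003]
ft_force: [0.9, 0.1, -3.7]
grip_width: 43.5
t 3.6 pos [524.3 -33.2 105.1] shift mm [ 171.9 -202.6    5.1] turn [  0.1  -0.  -64.6] w 43.5 F [-0.8  0.4 -3.7]
```

View pics/s2.png

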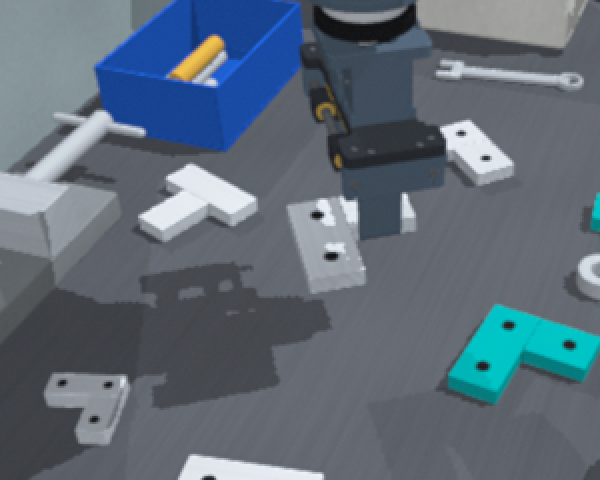

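The plate is held level, with nothing dragged. Carrying it to above the riser.

```bash
python3 -m pendant '[[0.6,0.01,-0.012,0,0,0,-5],[0.6,0.035,-0.04,0,0,0,-14],[0.6,0.065,-0.077,0,0,0,-24],[0.6,0.095,-0.112,0,0,0,-33],[0.6,0.12,-0.14,0,0,0,-42]]'; python3 -c "
from h import *
go(*gp(M,'y'),100,M[2]-np.pi)"
```

```text
t: 4.22
position: [544.5, 151.7, 103.0]
tool_rot: [-2.469, -1.941, 0.003]
ft_force: [1.2, -0.8, -3.3]
grip_width: 43.5
t 4.22 pos [544.5 151.7 103. ] shift mm [79.1 -9.9  2.9] turn [ -0.1   0.  -22.3] w 43.5 F [ 1.2 -0.8 -3.3]
```

```bash
python3 -m pendant '[[0.6,0.025,-0.003,0.001,0,0,-8],[0.6,0.05,-0.006,0.002,0,0,-16],[0.6,0.07,-0.009,0.003,0,0,-21],[0.6,0.079,-0.01,0.003,0,0,-22.3],[0.6,0.079,-0.01,0.003,0,0,-22.3]]'; python3 -c "
from h import *
cv2.imwrite('pics/s3.png',get_image('side')[250:450,130:380,::-1].repeat(3,0).repeat(3,1))
cv2.imwrite('pics/c3.png',get_image('scene')[220:400,350:550,::-1].repeat(3,0).repeat(3,1))
go(*gp(M,'y'),50,M[2]-np.pi)"
```

```text
t: 4.85
position: [554.2, 229.1, 100.6]
tool_rot: [-2.056, -2.375, 0.002]
ft_force: [-0.5, 0.2, -3.4]
grip_width: 43.7
t 4.95 pos [554.4 228.4 101. ] shift mm [ 2.6 -0.4 51. ] turn [-0.   0.  -0.4] w 43.6 F [ 0.4  0.2 -3.4]
```

View pics/s3.png

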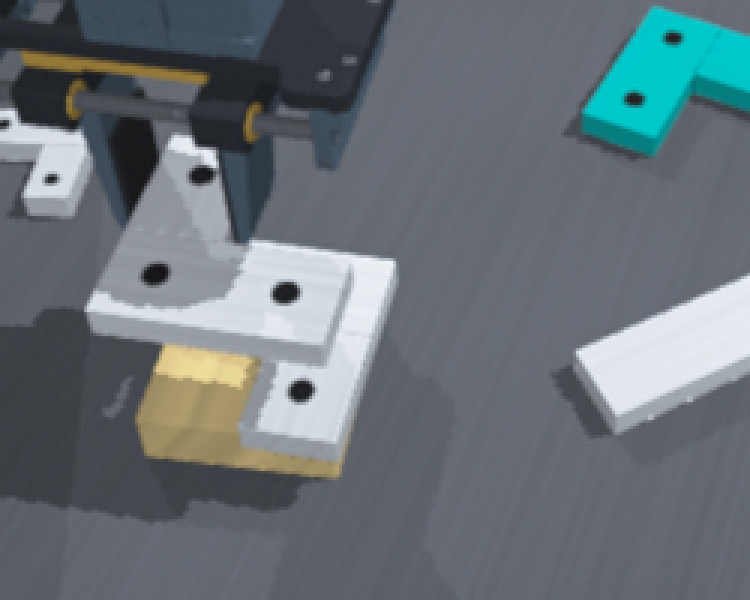

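View pics/c3.png

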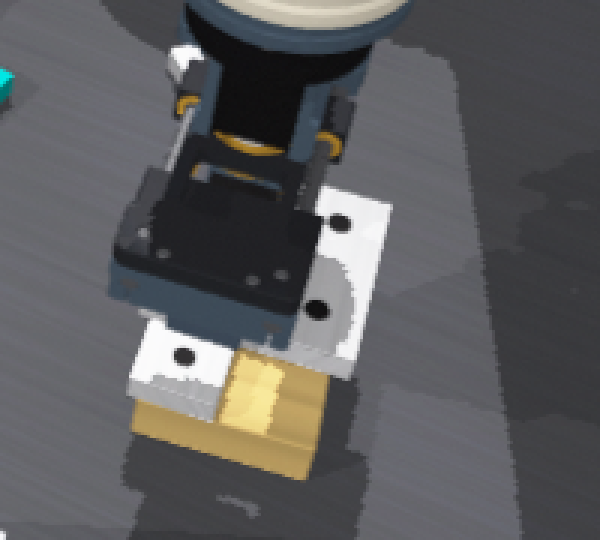

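The plate is turned the right way, with its elbow over the open corner (side crop ~(155,275)). Lowering.

```bash
python3 -m pendant '[[0.6,0.0025,0,0.02,0,0,-0.4],[0.6,0.0025,0,0.036,0,0,-0.4],[0.6,0.0025,0,0.043,0,0,-0.4],[0.6,0.0025,0,0.046,0,0,-0.4],[0.6,0.0025,0,0.047,0,0,-0.4]]'; python3 -m pendant '[[0.6,0,0,0.0005,0,0,0],[0.6,0,0,0.001,0,0,0],[0.6,0,0,0.0015,0,0,0],[0.6,0,0,0.002,0,0,0],[0.6,0,0,0.002,0,0,0]]'; python3 -c "
from h import *
cv2.imwrite('pics/s4.png',get_image('side')[250:450,130:380,::-1].repeat(3,0).repeat(3,1))
go(*gp(M,'y'),50.6,M[2]-np.pi)"
```

```text
t: 5.58
position: [554.4, 231.6, 54.6]
tool_rot: [2.047, 2.383, 0.0]
ft_force: [-0.0, 0.7, -3.0]
grip_width: 43.5
t: 6.2
position: [554.2, 231.6, 52.4]
tool_rot: [-2.047, -2.383, 0.0]
ft_force: [1.3, -1.1, -3.6]
grip_width: 43.9
t 6.25 pos [554.2 231.6  52.4] shift mm [-0.6 -0.7  1.8] turn [-0.   0.   0.1] w 43.4 F [ 0.1  0.1 -3.7]
```

View pics/s4.png

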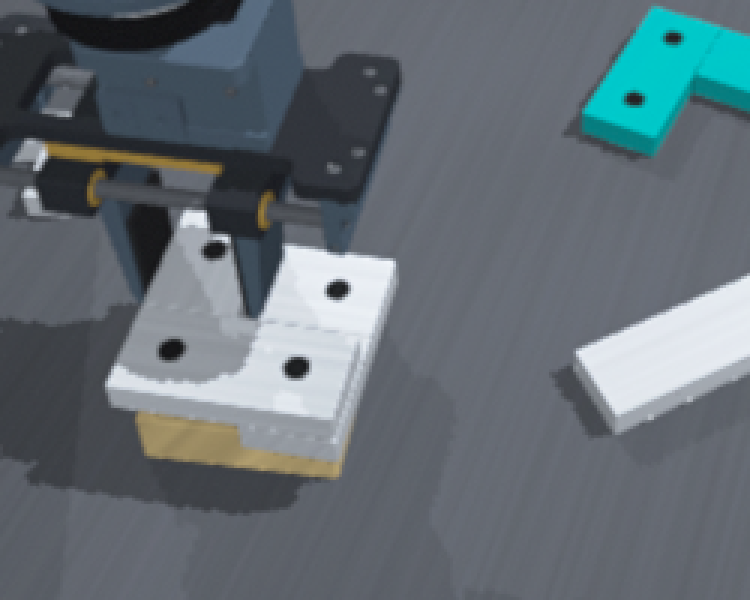

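```bash
python3 -m pendant '[[0.6,-0.0005,0,0.0005,0,0,0],[0.6,-0.0005,0,0.001,0,0,0],[0.6,-0.0005,0,0.0015,0,0,0],[0.6,-0.0005,0,0.002,0,0,0],[0.6,-0.0005,0,0.002,0,0,0]]'; python3 -c "
from h import *
go(*gp(M,'y'),50.6,M[2]-np.pi)"
```

```text
t: 6.88
position: [554.3, 231.1, 50.7]
tool_rot: [2.046, 2.384, 0.0]
ft_force: [-1.8, -1.7, 3.4]
grip_width: 43.6
t 6.88 pos [554.3 231.1  50.7] shift mm [-0.1 -0.8  0.1] turn [0.  0.  0.1] w 43.6 F [-1.8 -1.7  3.4]
```

The force has gone from -3.6 N to +3.4 N, so the plate has landed. Releasing.

```bash
python3 -m pendant '[[-0.1,0,0,0,0,0,0],[-0.5,0,0,0,0,0,0],[-0.5,0,0,0,0,0,0],[-0.5,0,0,0,0,0,0]]'; python3 -m pendant '[[-0.5,0,0,-0.01,0,0,0],[-0.5,0,0,-0.04,0,0,0],[-0.5,0,0,-0.08,0,0,0],[-0.5,0,0,-0.1,0,0,0]]'; python3 -c "
from h import *
go(*gp(P2,'y'),120,P2[2])"
```

```text
t: 7.38
position: [554.3, 231.1, 50.4]
tool_rot: [-2.047, -2.384, 0.0]
ft_force: [-0.0, -0.1, -0.4]
grip_width: 68.4
t: 7.88
position: [555.1, 231.4, 153.2]
tool_rot: [2.045, 2.382, 0.004]
ft_force: [-1.1, -0.2, 0.9]
grip_width: 68.6
t 7.88 pos [555.1 231.4 153.2] shift mm [-510.3 -134.3   32.6] turn [  0.2   0.  -37.7] w 68.6 F [-1.1 -0.2  0.9]
```

```bash
python3 -m pendant '[[-0.5,-0.03,-0.008,0,0,0,-3],[-0.5,-0.08,-0.021,0,0,0,-6],[-0.5,-0.135,-0.036,0,0,0,-10],[-0.5,-0.19,-0.05,0,0,0,-14],[-0.5,-0.24,-0.063,0,0,0,-18]]';python3 -c "
from h import *
go(*gp(P2,'y'),150,P2[2])"
```

```text
t: 8.5
position: [528.1, -17.5, 151.2]
tool_rot: [1.645, 2.675, 0.001]
ft_force: [0.8, 0.2, 0.2]
grip_width: 68.5
t 8.5 pos [528.1 -17.5 151.2] shift mm [-233.3 -149.8    1.3] turn [  0.    0.  -19.6] w 68.5 F [0.8 0.2 0.2]
```

```bash
python3 -m pendant '[[-0.5,-0.049,-0.031,0,0,0,-4],[-0.5,-0.1,-0.064,0,0,0,-8],[-0.5,-0.15,-0.096,0,0,0,-12],[-0.5,-0.2,-0.128,0,0,0,-16],[-0.5,-0.233,-0.15,0,0,0,-19.6]]';python3 -m pendant '[[-0.5,0,0,0,0,0,0]]';python3 -c "
from h import *
ims={c:get_image(c) for c in ['scene','side']}
cv2.imwrite('pics/w5.png',get_image('wrist')[:,:,::-1])
for c in ims: cv2.imwrite(f'pics/{c}5.png',ims[c][:,:,::-1])
r=[]
cal={c:get_calibration(c) for c in ims}
z=white(ims['scene'],(145,232)); y=white(ims['side'],(323,174))
print([None if m is None else m.sum() for m in (z,y)])
go(*gp(P2,'y'),150,P2[2])"
```

```text
t: 9.12
position: [498.6, -293.9, 151.2]
tool_rot: [1.168, 2.915, -0.001]
ft_force: [0.9, 0.9, -0.1]
grip_width: 68.5
t: 9.25
position: [498.7, -294.0, 151.0]
tool_rot: [1.172, 2.913, -0.001]
ft_force: [-0.7, 0.4, 0.1]
grip_width: 68.3
[np.int64(1701), np.int64(1152)]
t 9.4 pos [ 499.  -290.5  150.7] shift mm [-2.5 -1.5  0.7] turn [ 0.  -0.  -0.1] w 68.5 F [ 0.2 -0.1 -0.6]
```

View pics/w5.png

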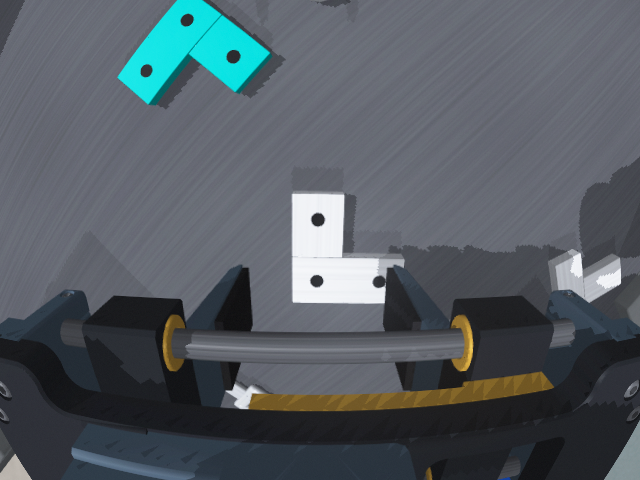

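View pics/scene5.png

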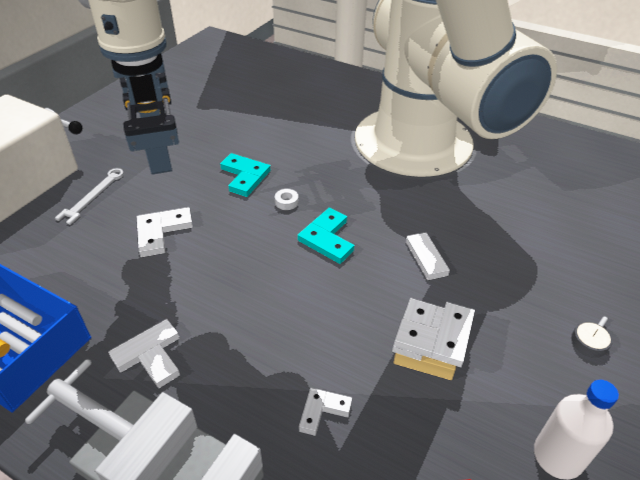

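View pics/side5.png

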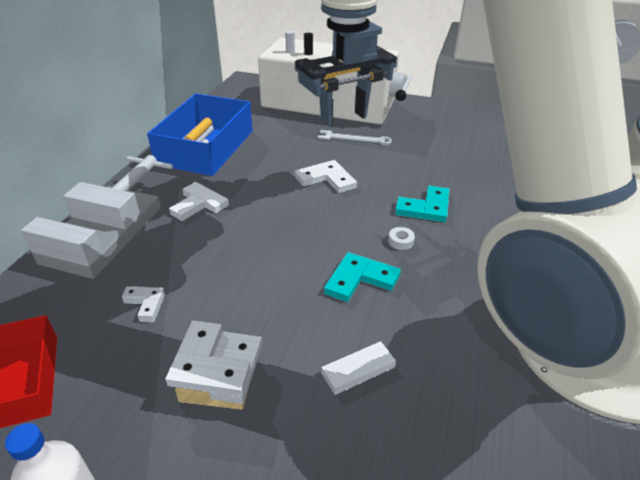

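```bash
python3 - <<'E'
from h import *
ims={c:cv2.imread(f"pics/{c}5.png")[:,:,::-1].copy() for c in ["scene","side"]}
cal={c:get_calibration(c) for c in ims}
cm=[(cal["scene"],white(ims["scene"],(145,232))),(cal["side"],white(ims["side"],(323,174)))]
for n,q in (("both",cm),("sc",cm[:1]),("si",cm[1:])):
    r=fit(q,(540,-290),0,16); print(n,np.round(r.x,2),round(r.fun,3))
# wrist projection
w=get_calibration("wrist")
def fe(X):
    Y=w["R"]@np.array(X,float)+w["t"]; th=np.arctan2(np.hypot(Y[0],Y[1]),Y[2]); ph=np.arctan2(Y[1],Y[0])
    return np.round([w["mtx"][0,2]+w["mtx"][0,0]*th*np.cos(ph),w["mtx"][1,2]+w["mtx"][0,0]*th*np.sin(ph)],1)
for p in (P2,tuple(r.x)):
    print([list(fe([*q,16])) for q in poly(p)],"elbow",fe([p[0],p[1],16]))
print("below tcp",fe([*get_state()["position"][:2],16]))
E
```

```text
both [ 531.72 -325.6     7.08] 0.192
sc [ 531.42 -324.95    0.79] 0.074
si [ 530.77 -327.48    7.04] 0.112
[[np.float64(291.9), np.float64(304.3)], [np.float64(400.1), np.float64(303.1)], [np.float64(403.9), np.float64(258.4)], [np.float64(341.1), np.float64(258.8)], [np.float64(342.0), np.float64(195.2)], [np.float64(289.1), np.float64(195.3)]] elbow [315.9 282.2]
[[np.float64(286.9), np.float64(303.1)], [np.float64(394.8), np.float64(307.5)], [np.float64(401.1), np.float64(263.2)], [np.float64(338.6), np.float64(260.3)], [np.float64(343.2), np.float64(196.9)], [np.float64(290.4), np.float64(194.1)]] elbow [312.2 282.3]
below tcp [317.5 229.5]
```

Wrist picture corners ((292,303), (344,192), (403,256)) agree with the P2 estimate within about 3 px. Descending.

```bash
python3 -m pendant '[[-0.5,-0.002,0,0.03,0,0,0],[-0.5,-0.002,0,0.08,0,0,0],[-0.5,-0.002,0,0.12,0,0,0],[-0.5,-0.002,0,0.14,0,0,0],[-0.5,-0.002,0,0.145,0,0,0]]';python3 -m pendant '[[-0.5,0,0,0,0,0,0]]';python3 -c "
from h import *
cv2.imwrite('pics/w6.png',get_image('wrist')[:,:,::-1])
go(*gp(P2,'y'),4.5,P2[2])"
```

```text
t: 10.02
position: [500.2, -291.0, 4.6]
tool_rot: [-1.167, -2.915, -0.001]
ft_force: [1.2, -0.0, 0.2]
grip_width: 68.5
t: 10.15
position: [500.9, -292.1, 6.0]
tool_rot: [1.168, 2.916, -0.0]
ft_force: [-0.7, -0.7, 0.3]
grip_width: 68.3
t 10.2 pos [ 501.1 -292.4    6.4] shift mm [ 0.4 -1.6  1.9] turn [ 0.   0.1 -0.1] w 68.4 F [ 0.2  0.1 -0.1]
```

View pics/w6.png

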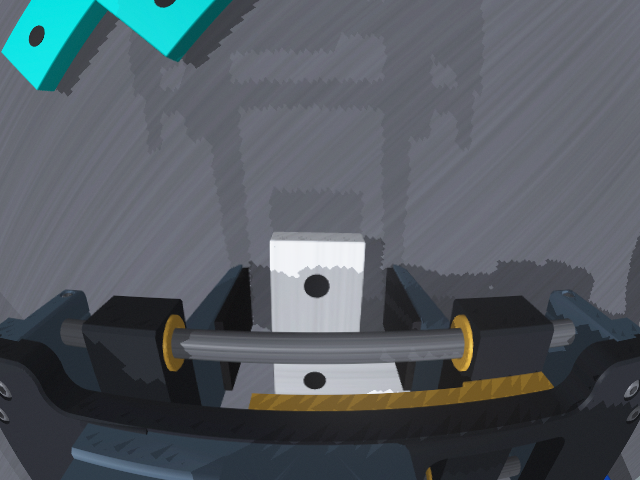

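The leg is centred at column 317 with no contact force. Closing and lifting.

```bash
python3 -m pendant '[[-0.5,0,-0.001,0.0015,0,0,0],[0.6,0,-0.001,0.0015,0,0,0],[0.6,0,-0.001,0.0015,0,0,0],[0.6,0,-0.001,0.0015,0,0,0],[0.6,0,-0.001,0.0015,0,0,0]]' 60; python3 -m pendant '[[0.6,0,0,0,0,0,0],[0.6,0,0,0,0,0,0]]'; python3 -m pendant '[[0.6,0,0,-0.01,0,0,0],[0.6,0,0,-0.04,0,0,0],[0.6,0,0,-0.08,0,0,0],[0.6,0,0,-0.11,0,0,0],[0.6,0,0,-0.13,0,0,0]]'; python3 -c "
from h import *
cv2.imwrite('pics/s7.png',get_image('side')[50:250,200:500,::-1].repeat(2,0).repeat(2,1))
cv2.imwrite('pics/w7.png',get_image('wrist')[:,:,::-1])
go(*gp(B,'y'),130,B[2])"
```

```text
t: 10.82
position: [499.9, -293.4, 4.1]
tool_rot: [1.169, 2.916, -0.0]
ft_force: [-1.5, 1.4, 4.2]
grip_width: 43.7
t: 11.08
position: [499.9, -293.4, 4.1]
tool_rot: [1.169, 2.916, -0.0]
ft_force: [-0.6, -0.1, 4.7]
grip_width: 43.8
t: 11.7
position: [499.9, -293.4, 135.8]
tool_rot: [1.169, 2.915, -0.001]
ft_force: [-0.4, 0.5, -3.7]
grip_width: 43.6
t 11.8 pos [ 500.7 -293.9  136.2] shift mm [387.1 393.8   5. ] turn [ 0.1  0.2 37.7] w 43.4 F [ 1.  -0.  -2.7]
```

View pics/s7.png

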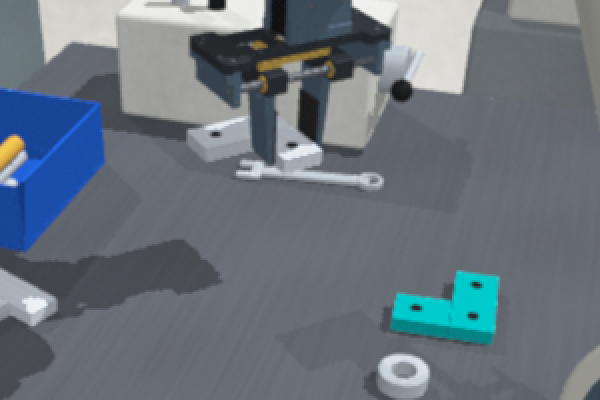

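```bash
python3 - <<'E'
from h import *
ims={c:cv2.imread(f"pics/{c}5.png")[:,:,::-1].copy() for c in ["scene","side"]}
cal={c:get_calibration(c) for c in ims}
vis={}
for c in ims:
    v=ims[c][:,:,::-1].copy()
    for p,z,col in ((B,46,(0,0,255)),(M,62,(255,0,0)),(B,78,(0,160,0))):
        cv2.polylines(v,[np.round(pix(cal[c],np.c_[poly(p),np.full(6,z)])*16).astype(int)],True,col,1,cv2.LINE_AA,4)
    vis[c]=v
a=cv2.resize(vis["scene"][270:400,370:500],(390,390),interpolation=cv2.INTER_CUBIC);b=cv2.resize(vis["side"][290:420,145:275],(390,390),interpolation=cv2.INTER_CUBIC)
cv2.imwrite("pics/pile5.png",np.hstack([a,b]))
E
```

```text
(no output)
```

View pics/pile5.png

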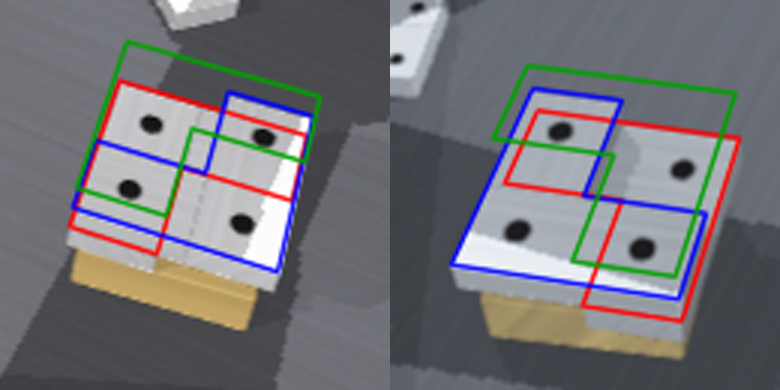

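The middle plate lies at its predicted place (the blue outline matches both crops) and the base has not moved. Plate 2 is held level. Carrying it over.

```bash
python3 -m pendant '[[0.6,0.01,0.01,0,0,0,2],[0.6,0.04,0.041,0,0,0,5],[0.6,0.08,0.081,0,0,0,9],[0.6,0.12,0.122,0,0,0,13],[0.6,0.16,0.163,0,0,0,17]]';python3 -m pendant '[[0.6,0,0,0,0,0,0]]'; python3 -c "
from h import *
go(*gp(B,'y'),130,B[2])"
```

```text
t: 12.42
position: [496.0, -63.2, 133.2]
tool_rot: [-1.591, -2.708, 0.0]
ft_force: [0.9, -0.1, -1.9]
grip_width: 43.7
t: 12.55
position: [495.5, -61.3, 133.1]
tool_rot: [-1.582, -2.711, 0.0]
ft_force: [0.6, -0.6, -1.9]
grip_width: 43.4
t 12.55 pos [495.5 -61.3 133.1] shift mm [279.5 154.9   3.5] turn [-0.1 -0.1 20.9] w 43.4 F [ 0.6 -0.6 -1.9]
```

```bash
python3 -m pendant '[[0.6,0.02,0.011,0,0,0,2],[0.6,0.06,0.033,0,0,0,5],[0.6,0.11,0.061,0,0,0,9],[0.6,0.16,0.089,0,0,0,13],[0.6,0.2,0.111,0,0,0,16]]';python3 -m pendant '[[0.6,0,0,0,0,0,0]]'; python3 -c "
from h import *
go(*gp(B,'y'),130,B[2])"
```

```text
t: 13.18
position: [495.4, 165.3, 133.3]
tool_rot: [-1.951, -2.462, 0.001]
ft_force: [0.6, -0.1, -2.6]
grip_width: 43.8
t: 13.3
position: [495.4, 165.9, 133.2]
tool_rot: [-1.946, -2.466, 0.0]
ft_force: [0.4, -0.8, -1.6]
grip_width: 43.3
t 13.3 pos [495.4 165.9 133.2] shift mm [90.3 19.   3.2] turn [-0.  -0.   4.9] w 43.3 F [ 0.4 -0.8 -1.6]
```

```bash
python3 -m pendant '[[0.6,0.025,0.005,0,0,0,2],[0.6,0.055,0.011,0,0,0,4],[0.6,0.08,0.017,0,0,0,4.9],[0.6,0.09,0.019,0,0,0,4.9],[0.6,0.09,0.019,0.01,0,0,4.9]]';python3 -m pendant '[[0.6,0,0,0,0,0,0]]'; python3 -c "
from h import *
go(*gp(B,'y'),66.2,B[2])
S=get_image('side');C=get_image('scene')
cv2.imwrite('pics/p8.png',cv2.resize(np.hstack([C[220:400,340:520],S[230:410,120:300]]),(800,400))[:,:,::-1])"
```

```text
t: 13.92
position: [493.9, 255.4, 123.7]
tool_rot: [2.051, 2.379, 0.001]
ft_force: [-0.4, -0.1, -2.1]
grip_width: 43.7
t: 14.05
position: [492.9, 254.4, 122.7]
tool_rot: [-2.053, -2.377, 0.003]
ft_force: [-0.1, -0.1, -2.0]
grip_width: 43.7
t 14.05 pos [492.9 254.4 122.7] shift mm [ 3.8  0.6 56.5] turn [-0.1  0.  -0.2] w 43.7 F [-0.1 -0.1 -2. ]
```

View pics/p8.png

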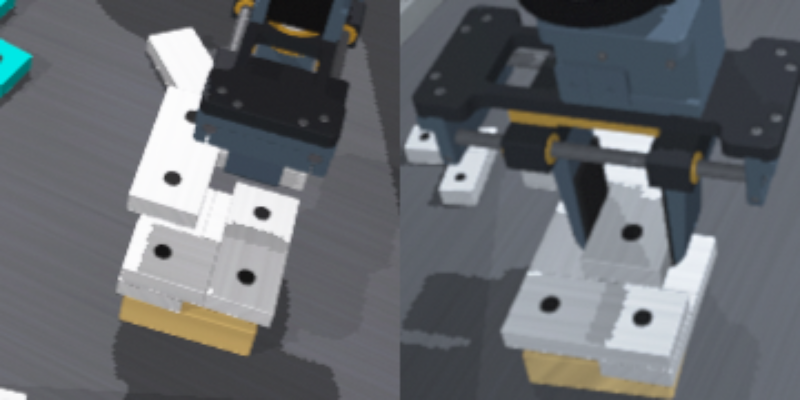

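```bash
python3 -m pendant '[[0.6,0.0035,0.0005,0.015,0,0,0],[0.6,0.0035,0.0005,0.035,0,0,0],[0.6,0.0035,0.0005,0.046,0,0,0],[0.6,0.0035,0.0005,0.051,0,0,0],[0.6,0.0035,0.0005,0.053,0,0,0]]';python3 -m pendant '[[0.6,0,0,0.0005,0,0,0],[0.6,0,0,0.001,0,0,0],[0.6,0,0,0.001,0,0,0]]'; python3 -c "
from h import *
go(*gp(B,'y'),66.2,B[2])
S=get_image('side');C=get_image('scene')
cv2.imwrite('pics/p9.png',cv2.resize(np.hstack([C[220:400,340:520],S[230:410,120:300]]),(800,400))[:,:,::-1])"
```

```text
t: 14.78
position: [493.5, 259.3, 70.8]
tool_rot: [2.053, 2.378, 0.0]
ft_force: [0.5, 0.4, -2.5]
grip_width: 43.4
t: 15.15
position: [493.5, 259.3, 70.1]
tool_rot: [2.053, 2.378, 0.001]
ft_force: [0.0, 0.1, -1.8]
grip_width: 43.6
t 15.15 pos [493.5 259.3  70.1] shift mm [-1.  -0.9  3.9] turn [ 0.  -0.  -0.2] w 43.6 F [ 0.   0.1 -1.8]
```

View pics/p9.png

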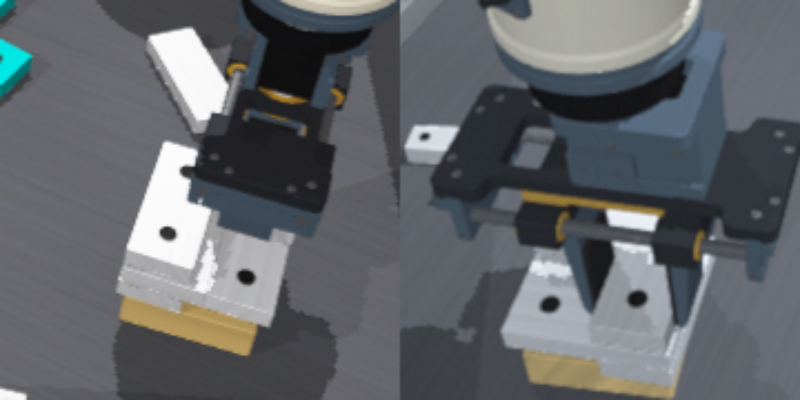

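```bash
python3 -m pendant '[[0.6,-0.001,-0.001,0.001,0,0,0],[0.6,-0.001,-0.001,0.002,0,0,0],[0.6,-0.001,-0.001,0.0025,0,0,0],[0.6,-0.001,-0.001,0.003,0,0,0],[0.6,-0.001,-0.001,0.003,0,0,0]]';python3 -m pendant '[[0.6,0,0,0.0005,0,0,0],[0.6,0,0,0.001,0,0,0],[0.6,0,0,0.001,0,0,0]]'
```

```text
t: 15.88
position: [492.6, 258.2, 66.9]
tool_rot: [-2.053, -2.378, 0.0]
ft_force: [0.3, -0.3, -2.0]
grip_width: 43.5
t: 16.25
position: [492.6, 258.2, 66.1]
tool_rot: [2.053, 2.378, 0.0]
ft_force: [-1.5, -1.1, 2.3]
grip_width: 43.5
```

Landed (force -2.0 N to +2.3 N). Releasing and retreating.

```bash
python3 -m pendant '[[-0.1,0,0,0,0,0,0],[-0.5,0,0,0,0,0,0],[-0.5,0,0,0,0,0,0],[-0.5,0,0,0,0,0,0]]'; python3 -m pendant '[[-0.5,0,0,-0.01,0,0,0],[-0.5,0,0,-0.04,0,0,0],[-0.5,0,0,-0.08,0,0,0],[-0.5,0,0,-0.12,0,0,0]]';python3 -m pendant '[[-0.5,-0.04,0,0,0,0,0],[-0.5,-0.09,0,0,0,0,0],[-0.5,-0.14,0,0,0,0,0],[-0.5,-0.19,0,0,0,0,0],[-0.5,-0.23,0,0,0,0,0]]';python3 -m pendant '[[-0.5,0,0,0,0,0,0],[-0.5,0,0,0,0,0,0]]'; python3 - <<'E'
from h import *
v={}
for c in ("scene","side"):
    im=get_image(c); cal=get_calibration(c); w=im[:,:,::-1].copy()
    for p,z,col in ((B,46,(0,0,255)),(M,62,(255,0,0)),(B,78,(0,160,0))):
        cv2.polylines(w,[np.round(pix(cal,np.c_[poly(p),np.full(6,z)])*16).astype(int)],True,col,1,cv2.LINE_AA,4)
    sl=(slice(270,400),slice(370,500)) if c=="scene" else (slice(290,420),slice(145,275))
    v[c]=np.vstack([cv2.resize(x[sl],(300,300),interpolation=cv2.INTER_CUBIC) for x in (w,im[:,:,::-1])])
cv2.imwrite("pics/end.png",np.hstack([v["scene"],v["side"]]))
print(get_state()["t"],get_state()["position"])
E
```

```text
t: 16.75
position: [492.6, 258.2, 65.9]
tool_rot: [2.053, 2.378, 0.0]
ft_force: [1.4, 0.0, -0.6]
grip_width: 68.4
t: 17.25
position: [492.4, 258.1, 187.8]
tool_rot: [2.053, 2.378, 0.0]
ft_force: [0.3, 0.1, -0.3]
grip_width: 68.6
t: 17.88
position: [526.3, 28.8, 186.7]
tool_rot: [2.053, 2.377, 0.001]
ft_force: [0.1, -0.0, -1.1]
grip_width: 68.6
t: 18.12
position: [526.1, 30.9, 186.3]
tool_rot: [-2.053, -2.378, -0.0]
ft_force: [0.2, 0.3, 0.8]
grip_width: 68.8
18.225 [526.01241943  31.55629697 186.1649428 ]
```

View pics/end.png

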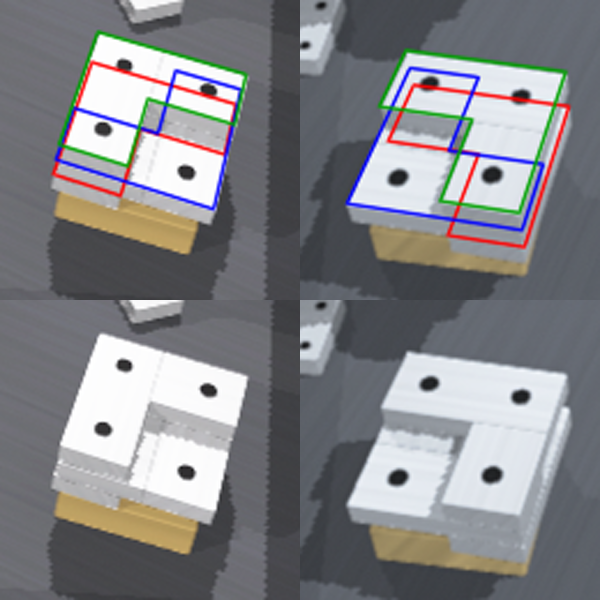

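The top plate matches the green target outline in both views (elbow corner at crop (100,35) in scene, (565,70) in side). The pile is flat and aligned, and the arm is clear. Handing in.

```bash
python3 -c "
from station import *
print(finish_job())"
```

```text
the job is handed in; nothing more can be done
None
```

The pile is built and the job was handed in at about 18 s of the 58 s allowed. The plate from scene pixel (285,295) is the middle one, turned half round over the bottom plate's open corner. The plate from (155,230) is on top, facing the same way as the bottom one.

- **Position:** in the last scene and side pictures, the top plate matched its predicted outline. The middle plate's visible edges still fitted theirs, to within a few millimetres by eye. I saw no shift in the bottom plate, but after stacking I did not fit its pose again.
- **Landing:** each plate touched down with a force change of 4 to 7 N, at the height expected to within 1 mm.
- **At hand-in:** the pile looked level and stood by itself with the gripper well away. Plate speed was not measured; it was judged only from still pictures.
- **Disagreement:** the camera fits for the second plate differed by up to about 4 mm and 0.06 rad. The wrist picture agreed with the estimate I used to within about 3 pixels. The network missed this plate, so I found it by its colour and outline.

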